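# Tip worn router bits from a scoop through a sprung scrap-box flap

### The arm

A 7-joint arm with a two-finger parallel gripper is mounted at the origin on the work surface. World frame = base frame: x ahead of the robot, y to its left, z up, the work surface at z = 0. Lengths are in m, angles in rad, forces in N, time in s.
With the tool pointing down it reaches from about 0.425 to 1.025 m from the base axis. Payload 9.4 kg.
Tool frame: the origin (TCP) lies on the front face of the gripper's body, between the roots of the fingers; the fingertips stand 84 mm ahead of it and the grasp point (between the pads) lies arm.grasp_offset ahead of it (arm.grasp_offset is the distance from the TCP to the grasp point, in m); z points along the fingers, y is the direction in which the jaws open and shut (so a half turn about z gives the same grasp; the last joint's range is limited). The gripper opens to 93 mm and grips with 3 to 60 N. Pads are 15 mm wide; open, the fingers measure 128 mm over their backs; the gripper's body (75 mm by 188 mm) begins 65 mm behind the grasp point.
Start: joints at [1.023, 0.599, -0.003, 1.599, 0.002, 0.943, -0.08], TCP at [0.329, -0.646, 0.303] pointing down, gripper open.
Joint ranges: [-2.57, 2.57], [-0.35, 1.97], [-1.29, 1.29], [0.11, 2.56], [-1.05, 4.19], [0.11, 1.86], [-2.63, 2.63]. Speed limits (rad/s): [2.22, 2.22, 3.01, 3.01, 3.14, 3.14, 3.14].

### API

Orientations are given as a unit quaternion [w, x, y, z].
In Python, from station import arm gives the robot as it stands. Calls block until the motion is done:
- arm.reach(position, orientation): joint-space move of the TCP to a pose.
- arm.line_to(position, max_speed=0.15, frame=None, f_stop=None): straight line of the TCP; frame=None keeps the orientation; max_speed is the mean speed in m/s. With f_stop (N) it stops when the force on the tool has changed by that much, and returns True; else False.
- arm.move_joints(angles): joint-space move.
- arm.gripper_to(opening, force=None): finger opening in m; force is the grip in N (None keeps the last); returns when the fingers have stopped.
- arm.sleep(seconds).
- arm.solve_ik(position, orientation): joint angles nearest the present ones, or None.
- arm.snapshot(name): name is "scene" or "top"; returns the picture (480x640x3 uint8, red, green, blue); there is no depth.
- arm.calibration(name): a dict with "camera_matrix" (3x3 intrinsics, pixels), "view" (4x4, takes a point from world to camera coordinates). Camera axes: x right, y down, z forward; pixel columns grow to the right and rows downward; lengths in m; the calibration is good to about 2 mm. A picture is of the moment at which its call begins. calibration takes no time and is no camera call.
A pose or a line that the arm cannot do raises arm.PlanningError and nothing moves.
- arm.sign_off(): hands the job in, once; it reports no verdict.
Trained networks look in the newest picture that a camera, given by its name, has taken for a name from the list of things; names that differ only in an ending like _2 or _b are one class to them, and where a whole thing is asked for, a point or a joint stands for the part that bears it (a point fixed in the world has none). Each returns a list of dicts, best first, with "conf" (0 to 1); they miss things now and then, are a little off and sometimes report something else, mostly with a low value. They report only what shows in the picture. A call takes as long as a camera call. They do not tell look-alikes from the thing itself.
- arm.spot_in(thing, camera): "centre" ([x, y, z] in m, in world coordinates, good to about 4 mm: the middle of the surface that is visible of it).
- arm.mark_of(thing, camera): "centre" ([x, y, z] in m, in world coordinates, good to about 4 mm: a listed point, or the origin of a listed thing).
Readings, each from a call of its own:
- arm.current_clock(): time.
- arm.current_joint_positions(): joint angles.
- arm.current_joint_vel(): joint speeds.
- arm.current_effort(): joint torques, N m.
- arm.current_eef_pos(): TCP position.
- arm.current_tool_rot(): TCP orientation.
- arm.current_wrist_force(): force on the tool from outside, world axes, zero at the start.
- arm.current_torque(): the same for the moment, N m.
- arm.current_grip_width(): finger opening in m.
Only numpy, scipy, OpenCV 4.12 (cv2) and the standard library are available. Lean on these libraries where they do the work, as an engineer would, in place of code of your own. Each camera call takes 0.05 s, during which the arm holds its last target. There are 200 camera calls.

### The job

Pick up the aluminium scoop with its three worn router bits, push the yellow sprung flap of the plywood scrap box open with the scoop's lip, and tip the scoop to pour all three bits through, keeping the flap pushed open with the scoop until all three are inside the box. Then draw the scoop out so that the flap closes, stand the scoop back upright on the black rubber mat and let go. Leave the glue bottle, the wood offcut and the tape roll where they are.

Things in the scene. Friction and masses are not known exactly. Their poses are not given: they have to be found in the camera images.
- bin: Plywood scrap box, teal trim, fixed, 180 (x) x 160 (y) x 212 mm high. Origin: centre of underside; +x from front to back (pour to +x). Front wall is vertical (x = -90) to z = 130; above it a face leans back 40 deg from vertical from the sill to the hinge; then a flat roof. Slot in that face: 84 mm down the slope x 110 mm wide, closed by the flap. Hollow down to the 8 mm floor; side walls 25 mm.
- hinge (a point): Middle of the flap's hinge line, at the upper edge of the slot, in the box frame x = -30, y = 0, z = 195 mm. The hinge line runs along the box's y axis.
- sill (a point): Middle of the lower edge of the slot, in the box frame x = -84, y = 0, z = 131 mm.
- flap (a joint): Yellow flap, 104 mm wide, reaching 81 mm below the hinge, 4 mm thick. rad: 0 closed, in the sloping face; opens inward to 1.4; hangs vertical at 0.7. Sprung shut: 0.10 N m closed, +0.12 per rad, so the lip pushes with 2 to 7 N; the bits' weight does not open it. A lip 65 mm in along the face's normal passes under its edge, which then rides on the scoop's side walls.
- scoop: Loose aluminium scoop, 0.2 kg (varies). Origin: centre of pan underside; x to its open nose, z up. Pan 68 mm wide, sheet 3 mm. Flat floor x = -60 to 20; then a ramp rises 8 deg to the lip, so level bits stay in; nose 35 to 45 deg down, they slide out. Walls 38 mm high, about 29 at the nose. Wooden handle: upright block 26 (x) x 18 (y), z = 15 to 100, centred at x = -59 mm.
- scoop_lip (a point): Middle of the lip at the tip of the scoop's nose, at its underside, in the scoop frame x = 64.5, y = 0, z = 6.3 mm.
- scoop_grip (a point): Place to grip the handle from above, 20 mm below its top, in the scoop frame x = -59, y = 0, z = 80 mm; fingers close along the scoop's y on 18 mm.
- mat: Black rubber mat fixed to the bench, 200 (x) x 130 (y) x 4 mm. Origin: centre of its underside; its top is at z = 4 mm. The scoop stands on it at the start.
- bit1: Worn straight router bit, a steel cylinder 12 mm in diameter and 55 mm long with a brass and red cutting end, 45 g. Origin: its centre; y along its length. Starts lying across the scoop's pan.
- bit2: Worn straight router bit, a steel cylinder 12 mm in diameter and 55 mm long with a brass and red cutting end, 45 g. Origin: its centre; y along its length. Starts lying across the scoop's pan.
- bit3: Worn straight router bit, a steel cylinder 12 mm in diameter and 55 mm long with a brass and red cutting end, 45 g. Origin: its centre; y along its length. Starts lying across the scoop's pan.
- glue: Bystander: yellow glue bottle with an orange cap, 52 mm in diameter, 110 mm high. Origin: centre of its underside.
- offcut: Bystander: wood offcut 70 x 50 x 36 mm. Origin: centre of its underside.
- tape: Bystander: blue tape roll lying flat, 96 mm outside diameter, 24 mm high. Origin: centre of its underside.
There are look-alikes about, which are no part of the job. Several things look just like the scoop: the one meant starts farthest to the robot's left.

How it is judged:
By the outcome, as a careful person would: the job done as asked, in the order asked, and still so for the second after the job is handed in, with the robot touching nothing.
It also fails if it takes over 72 s, if anything falls off the work surface, if the arm or the gripper's body presses on something with over 40 N, if the wrist force passes 120 N, or if a joint passes its speed limit or range.

## Working session

There is one attempt and no reset: what is moved stays moved. The work goes in short steps, each a Python script; the robot and the scene stay as the last script left them, time stands still between calls to the robot, and variables do not carry over. Pictures are saved under pics/ and viewed, about 8 in all and at most 12, crops included, and the job is handed in when it is done.

```bash
ls; mkdir -p pics
python3 - <<'E'
from station import arm
import cv2,numpy as np
print(arm.grasp_offset, arm.current_clock(), arm.current_tool_rot(), arm.current_eef_pos())
ims=[]
for n in("scene","top"):
    im=arm.snapshot(n); cv2.imwrite(f"pics/{n}0.png",im[...,::-1])
    for t in("scoop","scoop_lip","scoop_grip","mat","bin","hinge","sill","bit1","glue","offcut","tape"):
        print(n,t,[(np.round(d["centre"],3).tolist(),round(d["conf"],2)) for d in arm.mark_of(t,n)])
E
```

```text
pics
0.0653 0.0 [-7.29535620e-04  9.72414355e-01  2.33258937e-01 -2.42874417e-04] [ 0.32869308 -0.64581223  0.30184849]
scene scoop [([0.471, -0.427, -0.002], 0.83), ([0.337, -0.278, 0.003], 0.61)]
scene scoop_lip [([0.33, -0.343, 0.008], 0.94), ([0.5, -0.472, 0.008], 0.87), ([0.53, -0.132, 0.009], 0.62)]
scene scoop_grip [([0.347, -0.222, 0.072], 0.87), ([0.548, -0.256, 0.084], 0.84), ([0.424, -0.386, 0.08], 0.65)]
scene mat [([0.531, -0.21, -0.0], 0.77)]
scene bin [([0.478, 0.315, 0.001], 0.75)]
scene hinge [([0.486, 0.282, 0.192], 0.69), ([0.722, -0.3, -0.002], 0.44), ([0.545, -0.23, 0.014], 0.36)]
scene sill [([0.503, 0.231, 0.132], 0.75)]
scene bit1 [([0.546, -0.235, 0.016], 0.48), ([0.54, -0.212, 0.012], 0.47), ([0.539, -0.195, 0.009], 0.46)]
scene glue [([0.723, -0.298, -0.0], 0.65)]
scene offcut [([0.727, -0.161, 0.003], 0.77), ([0.543, -0.195, 0.01], 0.49)]
scene tape [([0.731, -0.004, -0.005], 0.82), ([0.538, -0.211, 0.012], 0.23)]
top scoop [([0.465, -0.423, 0.0], 0.79), ([0.339, -0.283, -0.002], 0.78), ([0.542, -0.236, 0.01], 0.75)]
top scoop_lip [([0.503, -0.473, 0.004], 0.9), ([0.334, -0.341, 0.003], 0.85)]
top scoop_grip [([0.345, -0.22, 0.079], 0.97), ([0.425, -0.384, 0.082], 0.79), ([0.543, -0.262, 0.083], 0.69)]
top mat [([0.531, -0.206, -0.004], 0.89)]
top bin [([0.478, 0.311, 0.001], 0.91)]
top hinge [([0.484, 0.288, 0.192], 0.93), ([0.73, -0.162, 0.001], 0.36)]
top sill [([0.505, 0.234, 0.128], 0.89), ([0.535, -0.201, 0.001], 0.69), ([0.546, -0.26, 0.083], 0.64)]
top bit1 [([0.543, -0.196, 0.015], 0.62), ([0.54, -0.234, 0.012], 0.6)]
top glue [([0.721, -0.302, 0.001], 0.84)]
top offcut [([0.729, -0.162, 0.0], 0.79)]
top tape [([0.727, -0.009, -0.002], 0.59)]
```

View pics/scene0.png

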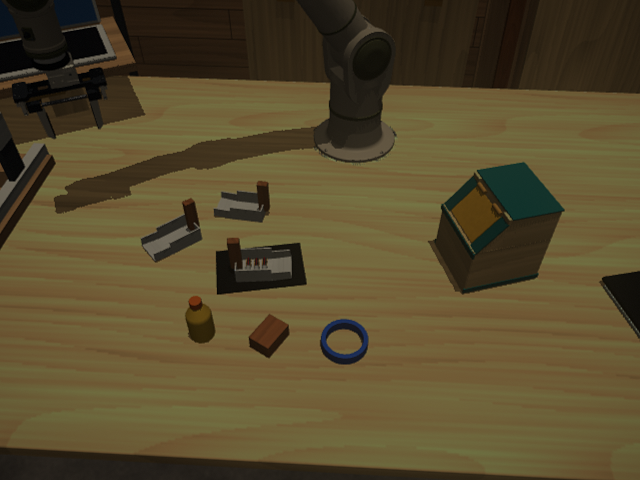

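View pics/top0.png

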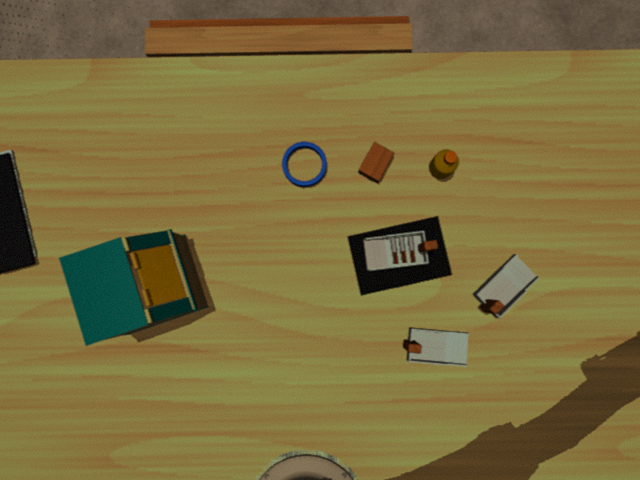

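The scene view shows three scoops: one at (262,262) on the black mat with three bits, an empty one at (243,207), and an empty one at (175,238). In the top view they are at (400,250), (438,346) and (505,287). The one on the mat has the largest y (-0.20, against -0.28 and -0.43), so it is farthest to the robot's left, and it holds the bits. I'll confirm that with an enlarged crop and refine the poses.

```bash
cat > util.py <<'E'
from station import arm
import numpy as np, cv2
from scipy.spatial.transform import Rotation as R
def marks(t, cam, near, tol=0.05):
    return [d["centre"] for d in arm.mark_of(t,cam) if np.linalg.norm(np.array(d["centre"])[:2]-near[:2])<tol]
def proj(name,P):
    c=arm.calibration(name); V=np.array(c["view"]); K=np.array(c["camera_matrix"])
    p=(np.c_[np.atleast_2d(P),np.ones(len(np.atleast_2d(P)))]@V.T)[:,:3]@K.T
    return p[:,:2]/p[:,2:]
def unproj(name,px,z):
    c=arm.calibration(name); V=np.array(c["view"]); K=np.array(c["camera_matrix"])
    d=np.c_[px,np.ones(len(px))]@np.linalg.inv(K).T@V[:3,:3]; o=-V[:3,:3].T@V[:3,3]
    return o+d*((z-o[2])/d[:,2])[:,None]
def frame(xy,yaw,z,P): # local mm -> world
    return (np.atleast_2d(P)/1000)@R.from_euler("z",yaw).as_matrix().T+[*xy,z]
E
python3 - <<'E'
from util import *
G={}
near=dict(scoop_lip=(.53,-.135),scoop_grip=(.546,-.26),hinge=(.485,.285),sill=(.504,.232),bin=(.478,.313),mat=(.531,-.208))
for k in range(3):
  for n in("scene","top"):
    im=arm.snapshot(n)
    for t,p in near.items(): G.setdefault(t,[]).extend(marks(t,n,np.array(p)))
for t in G: print(t,len(G[t]),np.median(G[t],0).round(4),np.std(G[t],0).round(4))
im=cv2.imread("pics/top0.png"); hsv=cv2.cvtColor(im,cv2.COLOR_BGR2HSV)
m=cv2.inRange(hsv,(75,120,60),(100,255,255)); n,l,s,c=cv2.connectedComponentsWithStats(m)
i=1+s[1:,4].argmax(); ys,xs=np.nonzero(l==i); print(s[i],c[i])
W=unproj("top",np.c_[xs,ys].astype(float),.212)[:,:2]
r=cv2.minAreaRect((W*1000).astype(np.float32)); print(r,cv2.boxPoints(r))
a=cv2.resize(im[205:305,340:470],None,fx=5,fy=5,interpolation=cv2.INTER_CUBIC)
b=cv2.resize(im[220:355,50:220],None,fx=4,fy=4,interpolation=cv2.INTER_CUBIC)[:500]
cv2.imwrite("pics/cropA.png",a); cv2.imwrite("pics/cropB.png",b)
E
```

```text
scoop_lip 6 [ 0.5336 -0.1354  0.012 ] [0.001  0.0036 0.0022]
scoop_grip 6 [ 0.5449 -0.2592  0.0837] [0.0014 0.0042 0.0011]
hinge 5 [0.4856 0.287  0.1909] [0.0013 0.0024 0.0017]
sill 6 [0.5037 0.2333 0.1319] [0.0006 0.0009 0.0018]
bin 7 [ 0.4781  0.3096 -0.0017] [0.0027 0.0082 0.0687]
mat 7 [ 0.5307 -0.2062 -0.0035] [0.0027 0.0047 0.0017]
[  60  238   88  107 5884] [103.19561523 291.1196465 ]
((468.16131591796875, 344.712158203125), (162.4158935546875, 113.80314636230469), 17.92878532409668) [[373.38055 373.85196]
 [408.4131  265.5751 ]
 [562.9421  315.57236]
 [527.90955 423.8492 ]]
```

View pics/cropA.png

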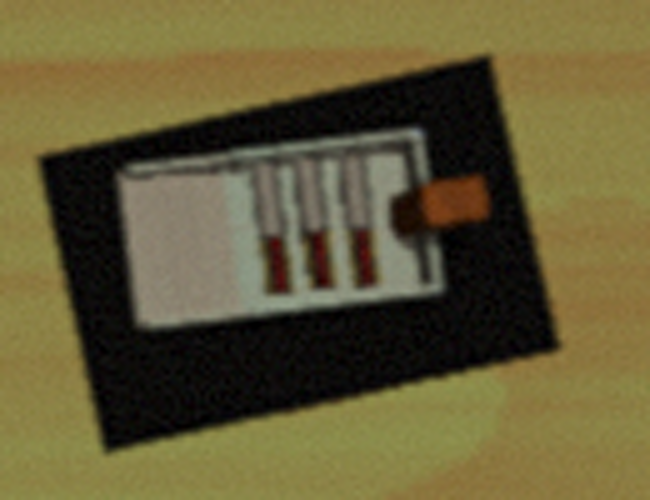

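View pics/cropB.png

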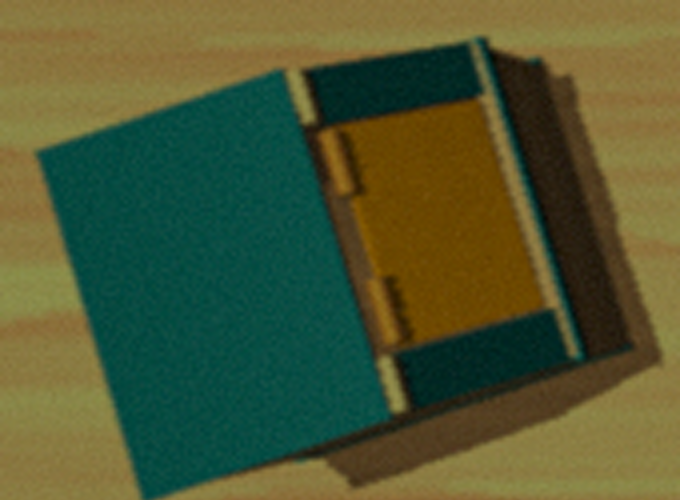

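The crop confirms it: the scoop on the mat holds all three bits (at x≈270, 315 and 362) and its nose points toward the box. The box yaw is 107.9°, measured from the teal roof. Next I'll plan the scoop waypoints and check IK and clearance before moving.

```bash
cat >> util.py <<'E'
BIN=np.array([.478,.3133,0]); BYAW=np.radians(107.9)
GZ=70.; LIP=np.array([64.5,0,6.3]); SIGN=1
def tcp_of(pos,Rs,g=None,Roff=None):
    """scoop origin+rotation -> TCP pos, quat"""
    p=pos+Rs.apply(np.array([-59,0,GZ+65.3])/1000)
    q=(Rs*R.from_matrix(np.diag([SIGN,-SIGN,-1.]))).as_quat()
    return p,np.roll(q,1)
def in_bin(th,lx,lz,ly=0.,dth=0.):
    """pitch th deg, lip at bin-frame (lx,ly,lz) mm -> scoop pose"""
    Rs=R.from_euler("z",BYAW)*R.from_euler("y",np.radians(th))
    lip=frame(BIN[:2],BYAW,0,[lx,ly,lz])[0]
    return lip-Rs.apply(LIP/1000),Rs
def lipz(th,lx,c=6.):
    """lowest lip z keeping clearance c over the sill corners"""
    from scipy.optimize import brentq
    def clr(lz):
        t=np.radians(th); m=9
        for X,Z in((-90,130),(-84,131),(-72,129)):
            dx,dz=X-lx,Z-lz
            x=64.5+dx*np.cos(t)-dz*np.sin(t); z=6.3+dx*np.sin(t)+dz*np.cos(t)
            m=min(m,max(0,(x-20)*6.3/44.5)-z) if x<66 else m
        return m-c
    return brentq(clr,40,200)
# insertion path: pitch, lip x
PATH=[(0,-160),(0,-95),(3,-40),(10,-35),(18,-30),(26,-25),(34,-20),(42,-15)]
E
python3 - <<'E'
import util
from util import *
YAW=np.radians(96.3); gp=np.array([.546,-.2587])
S0=np.array([*gp,0.004])+R.from_euler("z",YAW).apply([.059,0,0]); print("scoop",S0)
for s in(1,-1):
    util.SIGN=s
    print("s",s)
    for z in(.15,0): 
        p,q=tcp_of(S0+[0,0,z],R.from_euler("z",YAW)); j=arm.solve_ik(p,q); print(p.round(3),None if j is None else np.round(j,2))
    for th,lx in PATH:
        lz=lipz(th,lx) if lx>-90 else lipz(0,-40)
        o,Rs=in_bin(th,lx,lz); p,q=tcp_of(o,Rs); j=arm.solve_ik(p,q)
        # a/depth of wall tops
        t=np.radians(th); out=[]
        for X,Z in((64.5,33),(20,38),(-46,90),(-22,135),(64.5,6.3)):
            dx,dz=X-64.5,Z-6.3; bx=lx+dx*np.cos(t)+dz*np.sin(t)+84; bz=lz-dx*np.sin(t)+dz*np.cos(t)-131
            out.append((round(.766*bx-.643*bz),round(.643*bx+.766*bz)))
        print(th,lx,round(lz,1),p.round(3),None if j is None else np.round(j,2),out)
E
```

```text
scoop [ 0.53952568 -0.2000563   0.004     ]
s 1
[ 0.546 -0.259  0.289] [ 0.58  0.49 -0.34  1.88  0.22  0.81  0.24]
[ 0.546 -0.259  0.139] [ 0.49  0.68 -0.21  1.99  0.28  0.5   0.19]
0 -160 143.2 [0.565 0.044 0.272] [ 0.15  0.48 -0.46  1.98  0.31  0.75 -0.18] [(-83, -19), (-121, -44), (-205, -46), (-215, 3), (-66, -40)]
0 -95 143.2 [0.545 0.105 0.272] [ 0.04  0.47 -0.47  2.    0.31  0.74 -0.3 ] [(-33, 23), (-71, -2), (-155, -5), (-165, 45), (-16, 2)]
3 -40 140.9 [0.526 0.164 0.276] [-0.09  0.46 -0.48  2.01  0.38  0.77 -0.49] [(11, 57), (-27, 34), (-111, 36), (-119, 87), (27, 36)]
10 -35 134.8 [0.519 0.186 0.283] [-0.2   0.46 -0.45  2.    0.49  0.84 -0.65] [(22, 58), (-19, 40), (-103, 52), (-104, 103), (35, 34)]
18 -30 127.7 [0.511 0.211 0.289] [-0.32  0.47 -0.44  1.98  0.6   0.96 -0.83] [(33, 57), (-10, 45), (-90, 68), (-85, 119), (44, 32)]
26 -25 119.8 [0.502 0.238 0.29 ] [-0.47  0.5  -0.37  1.96  0.66  1.07 -0.94] [(46, 55), (2, 49), (-75, 84), (-63, 133), (52, 29)]
34 -20 108.8 [0.493 0.265 0.285] [-0.7   0.53 -0.18  1.94  0.66  1.13 -0.98] [(61, 51), (16, 51), (-55, 96), (-36, 143
[... 642 characters left out ...]
-27, 34), (-111, 36), (-119, 87), (27, 36)]
10 -35 134.8 [0.519 0.186 0.283] [ 0.19  0.65 -1.1   1.97  0.82  1.12  2.14] [(22, 58), (-19, 40), (-103, 52), (-104, 103), (35, 34)]
18 -30 127.7 [0.511 0.211 0.289] [ 0.08  0.67 -1.1   1.96  0.88  1.26  2.01] [(33, 57), (-10, 45), (-90, 68), (-85, 119), (44, 32)]
26 -25 119.8 [0.502 0.238 0.29 ] [-0.04  0.71 -1.1   1.93  0.93  1.42  1.9 ] [(46, 55), (2, 49), (-75, 84), (-63, 133), (52, 29)]
34 -20 108.8 [0.493 0.265 0.285] [-0.15  0.77 -1.1   1.9   0.97  1.59  1.79] [(61, 51), (16, 51), (-55, 96), (-36, 143), (63, 24)]
42 -15 94.2 [0.484 0.294 0.273] [-0.25  0.85 -1.1   1.87  1.    1.75  1.69] [(77, 43), (33, 49), (-31, 104), (-5, 148), (76, 16)]
```

Run:
```python
from util import *
Rs=R.from_euler("z",np.radians(96.3)); S0=np.array([.5395,-.2001,.004])
p,q=tcp_of(S0+[0,0,.13],Rs); arm.reach(p,q)
p,q=tcp_of(S0,Rs); print(arm.line_to(p,0.15,f_stop=15))
arm.gripper_to(.018,force=55); print("w",arm.current_grip_width(),arm.current_eef_pos().round(4) if hasattr(arm.current_eef_pos(),'round') else arm.current_eef_pos(),p)
arm.line_to(p+[0,0,.04],.06); arm.line_to(p+[0,0,.16],.12); arm.sleep(.2)
print("w",arm.current_grip_width(),arm.current_wrist_force(),arm.current_clock(),p+[0,0,.16],arm.current_eef_pos())
L=[];Gp=[]
S=S0+[0,0,.16]; el=S+Rs.apply(LIP/1000)
for n in("scene","top"):
    for k in range(3):
        im=arm.snapshot(n); L+=marks("scoop_lip",n,el,.06)
for l in L: print("lip",np.round(l,4))
print("expected",el.round(4))
cv2.imwrite("pics/lift_s.png",cv2.resize(arm.snapshot("scene")[120:340,120:380,::-1],None,fx=3,fy=2.7))
```

```text
False
w 0.017946887716600617 [ 0.5462 -0.2587  0.1393] [ 0.54597432 -0.2587437   0.1393    ]
w 0.018406810991041 [ 0.00487865 -0.12150269  0.54131795] 9.375 [ 0.54597432 -0.2587437   0.2993    ] [ 0.54581211 -0.25865104  0.29861428]
lip [ 0.5344 -0.1328  0.0112]
lip [ 0.5327 -0.1319  0.0105]
lip [ 0.5312 -0.1309  0.0111]
lip [ 0.5332 -0.1377  0.0152]
lip [ 0.5335 -0.1389  0.0148]
lip [ 0.5336 -0.1381  0.0156]
expected [ 0.5324 -0.136   0.1703]
```

View pics/lift_s.png

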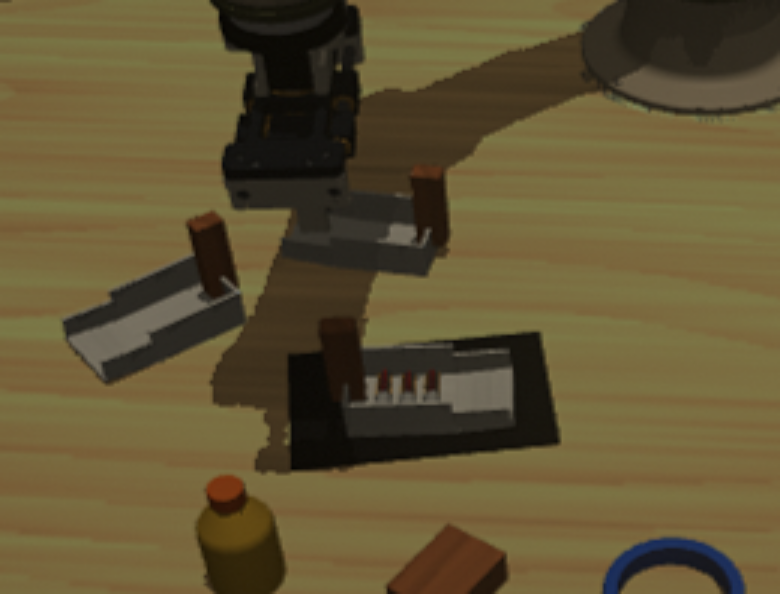

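The scene crop shows the scoop still on the mat with its three bits at about (408,385), undisturbed. I had commanded the jaws to 18 mm, exactly the handle width, so they never squeezed. I'll regrasp with a closing target of 0.

Run:
```python
from util import *
Rs=R.from_euler("z",np.radians(96.3)); S0=np.array([.5395,-.2001,.004])
arm.gripper_to(.06)
p,q=tcp_of(S0,Rs); print(arm.line_to(p,0.15,f_stop=15))
arm.gripper_to(0.0,force=58); print("w",arm.current_grip_width())
arm.line_to(p+[0,0,.03],.05); print(arm.current_wrist_force()); arm.line_to(p+[0,0,.16],.12); arm.sleep(.2)
print("w",arm.current_grip_width(),arm.current_wrist_force(),arm.current_clock(),p+[0,0,.16],arm.current_eef_pos())
L=[]
S=S0+[0,0,.16]; el=S+Rs.apply(LIP/1000)
for n in("scene","top"):
    for k in range(3):
        im=arm.snapshot(n); L+=marks("scoop_lip",n,el,.06)
for l in L: print("lip",np.round(l,4))
print("expected",el.round(4))
a=arm.snapshot("scene")[120:340,120:380,::-1]; b=arm.snapshot("top")[180:310,320:480,::-1]
cv2.imwrite("pics/lift2.png",np.hstack([cv2.resize(a,(390,330)),cv2.resize(b,(406,330))]))
```

```text
False
w 0.01779336419793116
[-1.35791395  0.05684728 -3.54086278]
w 0.017430287008774574 [ 0.50839203  0.55096016 -2.48854812] 15.0083 [ 0.54597432 -0.2587437   0.2993    ] [ 0.54583144 -0.25864332  0.29863783]
lip [ 0.5309 -0.133   0.171 ]
lip [ 0.5344 -0.1346  0.1707]
lip [ 0.5335 -0.1362  0.1755]
lip [ 0.535  -0.1385  0.1702]
lip [ 0.5328 -0.1398  0.1757]
expected [ 0.5324 -0.136   0.1703]
```

View pics/lift2.png

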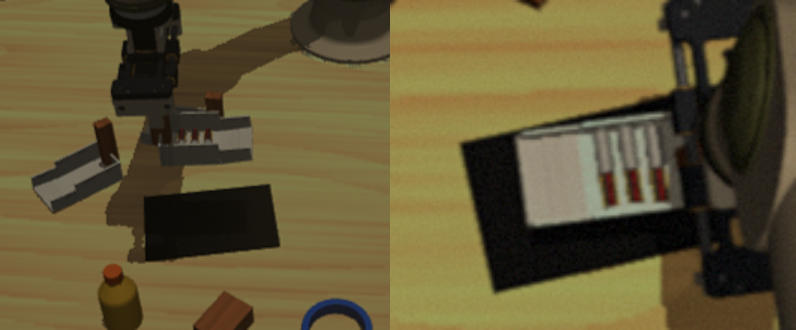

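The scoop is held level, with all three bits in the pan (right half, at x≈605–660), and the lip is within 3 mm of the prediction. Next I'll approach and start the insertion.

```bash
cat >> util.py <<'E'
C=8.
def go(th,lx,v=.06,lz=None,dz=0,f=None):
    lz=lz or lipz(th,lx,C)+dz
    p,q=tcp_of(*in_bin(th,lx,lz)); return arm.line_to(p,v,frame=q,f_stop=f)
def lipchk(th,lx,lz=None,dz=0):
    lz=lz or lipz(th,lx,C)+dz
    o,Rs=in_bin(th,lx,lz); el=o+Rs.apply(LIP/1000); L=[]
    for n in("scene","top"):
        for k in range(2): arm.snapshot(n); L+=marks("scoop_lip",n,el,.06)
    print("lip err mm",(1000*(np.array(L)-el)).round(1).tolist() if L else None)
E
python3 - <<'E'
from util import *
z0=lipz(0,-40,C)
print(go(0,-170,.16,lz=z0+12)); arm.sleep(.2); lipchk(0,-170,z0+12)
f0=np.array(arm.current_wrist_force())
print(go(0,-100,.08,lz=z0)); print(np.array(arm.current_wrist_force())-f0)
print(go(3,-45,.05,f=25)); print(np.array(arm.current_wrist_force())-f0, arm.current_torque())
lipchk(3,-45); print(arm.current_eef_pos(),tcp_of(*in_bin(3,-45,lipz(3,-45,C)))[0],arm.current_clock())
a=arm.snapshot("scene")[120:310,380:580,::-1]; b=arm.snapshot("top")[200:360,40:300,::-1]
cv2.imwrite("pics/ins.png",np.hstack([cv2.resize(a,(360,342)),cv2.resize(b,(440,342))]))
E
```

```text
False
lip err mm [[2.5, 2.4, 0.1], [-0.6, -1.7, -1.6], [-1.1, -1.7, 3.2], [0.3, -0.9, 4.4]]
False
[ 0.88325981 -0.48880628 -0.79604987]
False
[ 0.70872724 -2.3031747   0.84245085] [-0.69766486 -0.2483036   0.09046451]
lip err mm [[3.5, 2.3, -1.3], [-0.0, 5.0, -1.2]]
[0.52766091 0.15941169 0.27765035] [0.5276625  0.15954194 0.27769051] 21.125
```

View pics/ins.png

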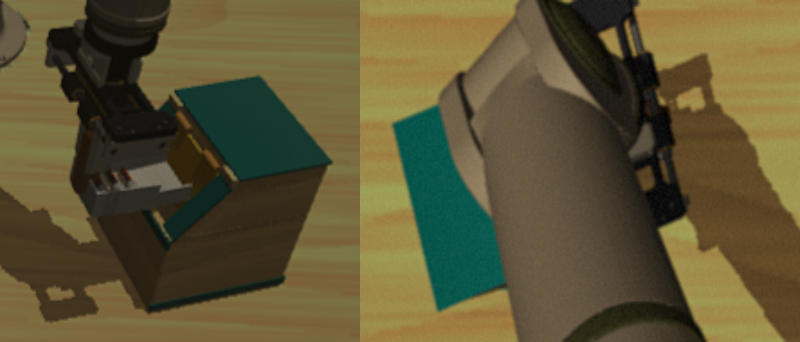

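The flap is being pushed inward by the nose, the bits are still in the pan (left panel, around (125,175)), and the push force is about 2.4 N. Next I'll go deeper and tip.

Run:
```python
from util import *
f0=np.array(arm.current_wrist_force())
for th,lx in((10,-33),(18,-26),(26,-21),(34,-17),(42,-13)):
    s=go(th,lx,.05,f=30); print(th,s,(np.array(arm.current_wrist_force())-f0).round(2),arm.current_clock())
    if s: break
arm.sleep(1.2); print(np.array(arm.current_wrist_force())-f0)
print(arm.current_eef_pos(),tcp_of(*in_bin(42,-13,lipz(42,-13,C)))[0],arm.current_grip_width())
for n in("scene","top"):
    im=arm.snapshot(n); print(n,[(np.round(d["centre"],3).tolist(),round(d["conf"],2)) for d in arm.mark_of("bit1",n)])
    if n=="scene": a=im[120:310,380:580,::-1]
cv2.imwrite("pics/pour.png",cv2.resize(a,(600,570),interpolation=cv2.INTER_CUBIC)); print(arm.current_clock())
```

```text
10 False [ 0.26 -1.5   1.85] 21.9833
18 False [ 0.64 -0.15 -2.39] 22.7167
26 False [-0.02  0.92 -1.5 ] 23.4333
34 False [-0.5   1.25 -1.43] 24.1583
42 False [-0.7   1.77 -3.71] 24.925
[-0.32086132  1.19933311 -1.32713773]
[0.48370383 0.29572332 0.27365389] [0.48367397 0.29573306 0.27362202] 0.017759813479246312
scene []
top []
26.325
```

View pics/pour.png

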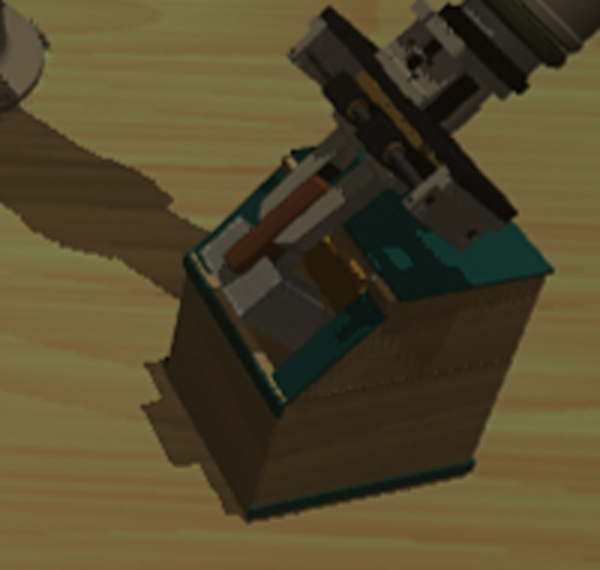

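The scoop is at 42°, the flap is open, and no bits show in the visible part of the pan. I'll tip a little more, then tilt back with the nose still holding the flap, so I can look into the pan before withdrawing.

Run:
```python
from util import *
go(46,-12,.05); arm.sleep(.6); go(42,-13,.08); arm.sleep(.2)
for th,lx in((34,-17),(26,-21),(18,-26)): go(th,lx,.07)
arm.sleep(.2); print(np.array(arm.current_wrist_force()))
for n in("scene","top"):
    im=arm.snapshot(n); print(n,[(np.round(d["centre"],3).tolist(),round(d["conf"],2)) for d in arm.mark_of("bit1",n)])
    if n=="scene": a=im[140:260,400:540,::-1]
cv2.imwrite("pics/back.png",cv2.resize(a,(700,600),interpolation=cv2.INTER_CUBIC)); print(arm.current_clock())
```

```text
[ 0.1314681  -5.37560461 -1.7780186 ]
scene []
top []
30.025
```

View pics/back.png

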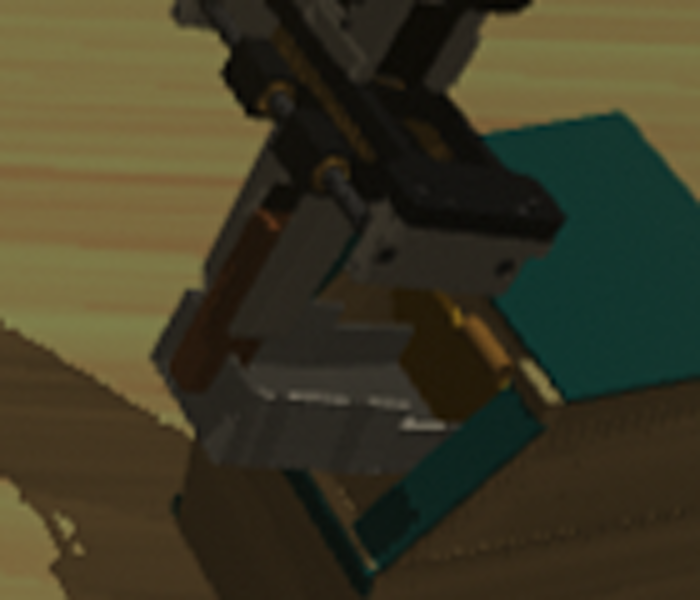

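The pan looks empty here, but the near wall hides part of the floor. I'll level off with the nose still inside, where the bits showed clearly before, and look again.

Run:
```python
from util import *
go(10,-33,.07); go(3,-45,.07); arm.sleep(.2); print(np.array(arm.current_wrist_force()))
im=arm.snapshot("scene"); print([(np.round(d["centre"],3).tolist(),round(d["conf"],2)) for d in arm.mark_of("bit1","scene")])
a=im[170:260,400:520,::-1]
cv2.imwrite("pics/lev.png",cv2.resize(a,(720,540),interpolation=cv2.INTER_CUBIC)); print(arm.current_clock())
```

```text
[ 1.99041937 -3.0523489  -0.99923352]
[]
31.475
```

View pics/lev.png

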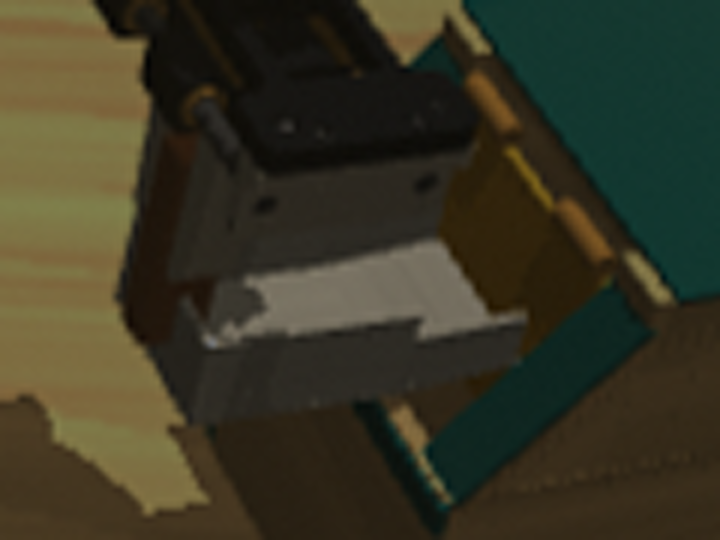

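The pan floor is bare, so all three bits went in. Next I'll withdraw, carry the scoop back over the mat and check its attitude.

Run:
```python
from util import *
z0=lipz(0,-40,C)
go(0,-100,.08,lz=z0); go(0,-170,.15,lz=z0+12)
Rs=R.from_euler("z",np.radians(96.3)); S0=np.array([.5395,-.2001,.004])
p,q=tcp_of(S0+[0,0,.12],Rs); arm.line_to(p,.17,frame=q); arm.sleep(.3)
el=S0+[0,0,.12]+Rs.apply(LIP/1000); L=[]
for n in("scene","top"):
    for k in range(3): arm.snapshot(n); L+=marks("scoop_lip",n,el,.06)
print("lip err",(1000*(np.array(L)-el)).round(1).tolist(),arm.current_wrist_force(),arm.current_clock())
p,q=tcp_of(S0+[0,0,.012],Rs); arm.line_to(p,.1)
p,q=tcp_of(S0-[0,0,.004],Rs); print(arm.line_to(p,.02,f_stop=4)); print(arm.current_eef_pos(),p,arm.current_wrist_force())
a=arm.snapshot("scene")[90:310,180:580,::-1]
cv2.imwrite("pics/place.png",cv2.resize(a,(800,440),interpolation=cv2.INTER_CUBIC)); print(arm.current_clock())
```

```text
lip err [[0.9, 2.9, -2.4], [1.0, 3.2, -1.0], [-0.8, 1.2, -1.8], [0.4, -1.0, 5.1], [-0.4, -3.5, 2.1], [1.3, -0.1, 1.7]] [ 0.97632923 -0.12251291 -1.50982893] 35.8083
True
[ 0.54590274 -0.25881306  0.1392846 ] [ 0.54597432 -0.2587437   0.1353    ] [-0.46707536  1.25693382  5.71832162]
37.7
```

View pics/place.png

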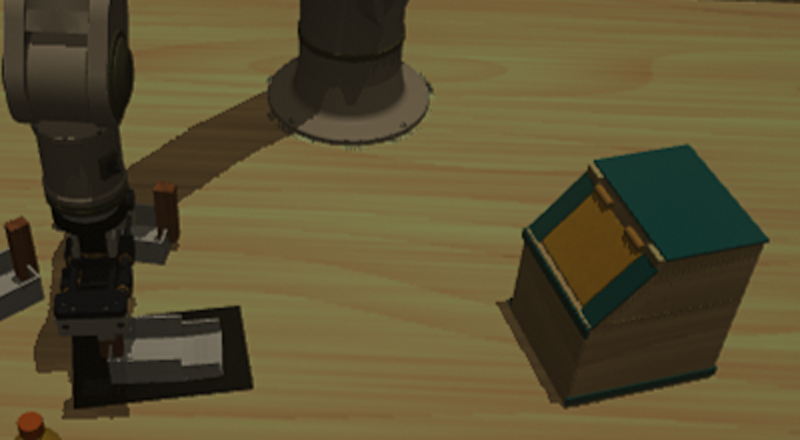

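The flap is closed in the face of the box (about (595,245)), and the scoop is standing empty on the mat (about (165,345)). I'll release it and back off upward.

Run:
```python
from util import *
arm.gripper_to(.05); arm.sleep(.2)
p=np.array(arm.current_eef_pos()); arm.line_to(p+[0,0,.06],.08); arm.line_to(p+[0,0,.2],.15)
q=np.roll(R.from_euler("z",0).as_quat(),1)
arm.sleep(.3)
a=arm.snapshot("scene"); b=arm.snapshot("top")
for t in("scoop_lip","scoop_grip","bit1","glue","offcut","tape"): print(t,[np.round(d["centre"],3).tolist() for d in arm.mark_of(t,"scene")],[np.round(d["centre"],3).tolist() for d in arm.mark_of(t,"top")])
print(arm.current_wrist_force(),arm.current_clock())
cv2.imwrite("pics/end.png",np.hstack([cv2.resize(a[120:380,120:400,::-1],(400,371)),cv2.resize(b[130:390,320:600,::-1],(400,371))]))
```

```text
scoop_lip [[0.332, -0.344, 0.006], [0.534, -0.134, 0.009], [0.507, -0.475, 0.009]] [[0.533, -0.14, 0.011], [0.33, -0.34, 0.002]]
scoop_grip [[0.424, -0.387, 0.081], [0.344, -0.221, 0.08], [0.546, -0.256, 0.084]] [[0.346, -0.222, 0.077], [0.544, -0.262, 0.082]]
bit1 [] []
glue [[0.722, -0.302, 0.001]] [[0.722, -0.302, 0.001]]
offcut [[0.728, -0.16, 0.003]] [[0.727, -0.163, 0.003]]
tape [[0.731, -0.005, -0.006]] [[0.729, -0.01, -0.003]]
[0.48510482 0.96044017 0.22616287] 41.6083
```

View pics/end.png

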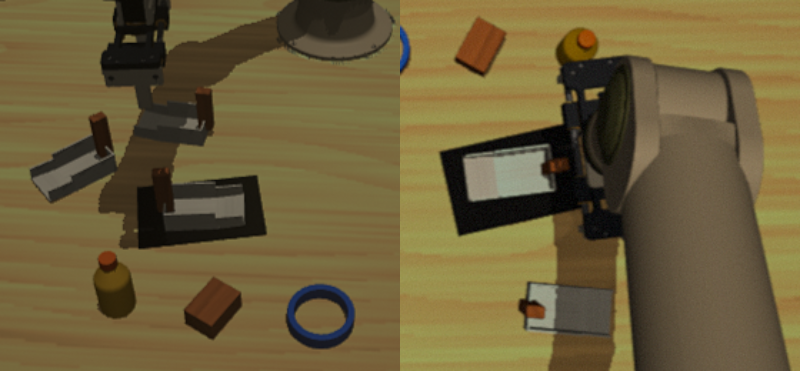

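The scoop stands upright and empty on the mat (left panel, about (200,205)), the gripper is clear of it, and the bystanders have not moved.

```bash
python3 -c "
from station import arm
arm.sign_off()"
```

```text
the job is handed in; nothing more can be done
```

The job is done and handed in at about 42 s of the 72 s allowed. I lifted the scoop from the mat, pushed the flap open with its lip and tipped it to 46°. The flap stayed held open until the pan looked bare. I then drew the scoop out and stood it back on the mat.

**First grasp:** my first close did not squeeze the handle, because I had commanded the exact handle width. The scoop stayed where it was, and the second grasp held.

**Last checks:**
- **Scoop:** it stands upright on the mat, within about 4 mm of where it started, and the gripper is clear of it.
- **Flap:** it showed closed after I drew the scoop out.
- **Bystanders:** the glue bottle, offcut and tape roll are within about 5 mm of their first readings, which is about the networks' own error.
- **Bits:** the pan is empty and neither camera finds a bit on the bench. I could not see inside the closed box, so that they are in it is inferred.

No check failed or disagreed.

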